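# Set the bag sealer to the third click and start it

## Task

The bag sealer on the packing table stands at off. With a fingertip, push its sliding seal-time lever away from the off end, towards the round start button, counting the clicks by feel, and stop at the third click without running past it; only then press the start button all the way in and let it go. Do not grip the lever, and leave the things around the sealer where they are.

Things in the scene. Friction and masses are not known exactly. Their poses are not given: they have to be found in the camera images.
- sealer: White bench-top bag sealer, fixed to the table. Its housing is 130 (x) x 400 (y) x 90 mm high with a flat top; on its -x side lie the steel jaw bar (top 74 mm above the table) and a bag rest, out to x = -215 mm, nothing there higher than the housing. Origin: centre of the housing's underside, on the table; z up. The lever's slot runs along y on the housing's top, at x = +10 mm, from y = -137 to -19 mm; the start button is on the top at x = +10, y = +120 mm.
- lever (a joint): Seal-time lever, slides along the sealer's +y axis, 0 to 0.090 m; 0 is the off end stop, it starts at 0 to 4 mm (off). Spring detents: it clicks into rest at 20, 36, 52, 68 and 84 mm (first to fifth click), 16 mm apart, with a ridge half way before each (crests at 12, 28, 44, 60, 76 mm). Pushing up a ridge takes about 6 to 9 N at the most, rubbing under 1 N; past the crest it snaps forward into the next rest by itself. It stays in its rest when let go, within 1 mm.
- knob_center (a point): Centre of the lever's black knob: an upright block 26 (sealer x) x 20 (y, the sliding direction) x 32 mm high, its underside 8 mm and its top 40 mm above the housing's top; at sealer (10, -125 + lever value, 114) mm. Nothing stands beside it on the housing except the button.
- knob_rear: The half of the knob towards the off end (sealer -y), 10 mm thick: the side to push. Origin: on the housing's top under the middle of the whole knob; axes as the sealer's.
- knob_lead: The other half of the knob (sealer +y), 10 mm thick, same origin and axes as knob_rear.
- button (a joint): Round grey start button, 34 mm across, sprung, pressed straight down: 0 is up, 0.006 m is fully in (takes 5 N).
- button_top (a point): Centre of the top face of the start button when up (it moves down with the button).
- carton: Closed cardboard box, 200 x 150 x 100 mm high, loose bystander. Origin: centre of its underside.
- tape: Roll of clear tape lying flat, 100 mm across, 48 mm high, loose bystander. Origin: centre of its underside.
- jar: Small jar, 60 mm across, 85 mm high, loose bystander. Origin: centre of its underside.
- roll: Round bread roll, 84 mm across, 50 mm high, loose bystander. Origin: centre of its underside.

How it is judged:
By the outcome, as a careful person would: the job done as asked, in the order asked, and still so for the second after the job is handed in, with the robot touching nothing.
It also fails if it takes over 48 s, if anything falls off the work surface, if the arm or the gripper's body presses on something with over 40 N, if the wrist force passes 120 N, or if a joint passes its speed limit or range.

## Robot

A 6-joint arm with a two-finger parallel gripper is mounted at the origin on the work surface. World frame = base frame: x ahead of the robot, y to its left, z up, the work surface at z = 0. Lengths are in m, angles in degrees, forces in N, time in s.
With the tool pointing down it reaches from about 0.3 to 0.775 m from the base axis. Payload 14.6 kg.
Tool frame: the origin (TCP) lies midway between the tips of the shut fingers; the grasp point (between the pads) lies bot.grip_depth behind it (bot.grip_depth is the distance from the TCP to the grasp point, in m); z points along the fingers, y is the direction in which the jaws open and shut (so a half turn about z gives the same grasp; the last joint's range is limited). The gripper opens to 94 mm and grips with 3 to 60 N. Pads are 16 mm wide; open, the fingers measure 119 mm over their backs; the gripper's body (75 mm by 177 mm) begins 78 mm behind the grasp point.
Start: joints at [-3.816, 17.183, 87.147, -0, 75.671, -3.816], TCP at [0.55, -0, 0.205] pointing down, gripper open.
Joint ranges: [-173.82, 173.82], [-45.26, 126.66], [13.44, 144.39], [-59.66, 239.66], [0, 175.72], [-146.38, 146.38]. Speed limits (degrees/s): [127.2, 127.2, 147.25, 180, 180, 180].

## Interface

Orientations are given as [roll, pitch, yaw] about the fixed x, y, z axes, in that order (R = Rz(yaw) Ry(pitch) Rx(roll)).
In Python, from cell import bot, eyes gives the robot as it stands.
- The arm moves only by the shell command python3 -m handwheel 'ROWS' [FORCE]. ROWS is JSON, a list of rows, each a list of 3 entries, a list of its own where there are three numbers: the shift along the tool's x, y, z in mm, then the turn, a rotation vector about the tool's x, y, z in rad, then the closure, from 0 (fully open) to 1 (shut). In form: [[[dx, dy, dz], [rx, ry, rz], jaw], ...]. A call has exactly 8 rows; each row is the pose to reach, as a shift and turn from the pose commanded when the call began, along the tool's axes at that moment; what a row does not reach only later rows make up. A row lasts 1/12 s, in which the tool goes at most 41.7 mm and 7.16 degrees, less where a joint would pass 70% of its speed; a pose out of reach is approached as far as the arm can. A call with a gripper value outside its range is refused whole. The fingers move at their own pace and stop on an object; FORCE is the grip in N (left out, the last holds). Time passes only in rows, so rows that repeat a pose let the fingers close, or fill a call up. It gives the time, the measured TCP pose, the force and the opening at its end, in the units of the state.
- bot.observe(): the state, without advancing time (a new reading comes with each control period).
- eyes.read_camera(name): name is "scene" or "side" or "wrist"; returns a dict with "color" (400x640x3 uint8, red, green, blue), "fovy" (degrees; the focal length in pixels is half the picture's height over the tangent of half this angle, whatever the lens; pixels are square), "cx", "cy" (the principal point, pixels), "rvec" (rotation vector, rad) and "tvec" (3), from world to camera coordinates, as OpenCV has them; the wrist camera has in their place "tool_from_camera" (4x4, takes a point from camera to tool coordinates, whose origin is the TCP and whose axes are the flange's). Camera axes: x right, y down, z forward; pixel columns grow to the right and rows downward; lengths in m; the calibration is good to about 2 mm. A picture is of the moment at which its call begins: read the wrist's pose just before it. There is no depth.
- bot.hand_in(): hands the job in, once; it reports no verdict.
The state is a dict: "clock": time; "qpos": joint angles; "qvel": joint speeds; "tau": joint torques, N m; "tool_pos": TCP position; "eef_rot": TCP orientation; "contact_force": force on the tool from outside, world axes, zero at the start; "torque": the same for the moment, N m; "width": finger opening in m.
Only numpy, scipy, OpenCV 4.12 (cv2) and the standard library are available. Lean on these libraries where they do the work, as an engineer would, in place of code of your own. Each camera call takes 0.05 s, during which the arm holds its last target. There are 200 camera calls.

## Working session

There is one attempt and no reset: what is moved stays moved. The work goes in short steps, Python scripts to look and compute and a shell command to move; the robot and the scene stay as the last step left them, time stands still between calls to the robot, and variables do not carry over. Pictures are saved under pics/ and viewed, about 8 in all and at most 12, crops included, and the job is handed in when it is done.

```bash
mkdir -p pics
python3 - <<'E'
from cell import bot,eyes
import cv2,numpy as np
s=bot.observe();print({k:np.round(v,3).tolist() for k,v in s.items()},bot.grip_depth)
for n in("scene","side"):
    c=eyes.read_camera(n);cv2.imwrite(f"pics/{n}0.png",c["color"][...,::-1]);print(n,{k:c[k] for k in c if k!="color"})
E
```

```text
{'clock': 0.0, 'qpos': [-3.817, 17.217, 87.18, 0.001, 75.669, -3.815], 'qvel': [0.042, 0.055, -0.049, 0.042, 0.046, 0.109], 'tau': [-0.002, -53.181, -35.274, 0.071, 0.024, -0.0], 'tool_pos': [0.55, 0.0, 0.205], 'eef_rot': [-179.934, -0.005, 89.998], 'contact_force': [0.338, 0.434, -0.192], 'torque': [0.014, 0.008, -0.029], 'width': 0.094} 0.0188
scene {'fovy': 49.70765978372551, 'cx': 325.96810758724615, 'cy': 203.65381857099322, 'rvec': array([ 0.82804662,  2.41644363, -1.2883026 ]), 'tvec': array([ 0.47107261, -0.18045255,  1.36324924])}
side {'fovy': 47.92409091733535, 'cx': 311.0251492474595, 'cy': 194.06193431930697, 'rvec': array([ 0.37342846, -2.63882914,  1.43387491]), 'tvec': array([0.61331305, 0.1466048 , 1.08652436])}
```

View pics/scene0.png

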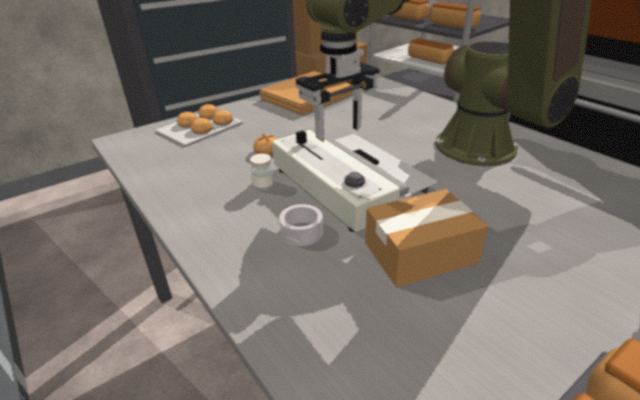

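View pics/side0.png

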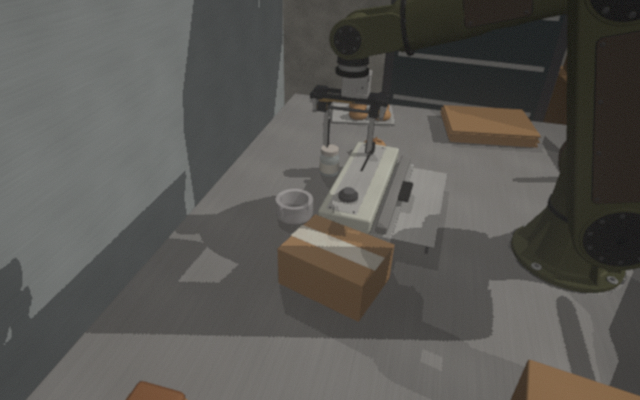

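The scene view shows the sealer between the fingers and the carton: knob near (301,137), grey button near (354,181), housing corners near (275,145), (355,222) and (400,195). The side view shows the button near (347,195), with the knob hidden behind a finger. The carton stands close to the button end, and the jar, bread roll and tape are on the far side.

```bash
cat > h.py <<'E'
import numpy as np,cv2
from scipy.spatial.transform import Rotation as R
def cam(c,s=None):
    f=200/np.tan(np.radians(c["fovy"])/2)
    if "rvec" in c:
        Rm=cv2.Rodrigues(c["rvec"])[0]; return f,Rm.T,-Rm.T@c["tvec"]
    T=c["tool_from_camera"];Rt=R.from_euler("xyz",s["eef_rot"],degrees=True).as_matrix()
    return f,Rt@T[:3,:3],Rt@T[:3,3]+s["tool_pos"]
def ray(c,uv,z,s=None):
    f,A,o=cam(c,s);d=A@[(uv[0]-c["cx"])/f,(uv[1]-c["cy"])/f,1];return o+d*(z-o[2])/d[2]
def proj(c,p,s=None):
    f,A,o=cam(c,s);q=A.T@(np.array(p)-o);return np.round([c["cx"]+f*q[0]/q[2],c["cy"]+f*q[1]/q[2]],1)
E
python3 - <<'E'
from cell import bot,eyes
from h import *
c=eyes.read_camera("scene");d=eyes.read_camera("side");s=bot.observe();w=eyes.read_camera("wrist")
cv2.imwrite("pics/w0.png",w["color"][...,::-1])
for n,uv,z in(("knobtop",(301,133),.13),("button",(354,178),.1),("c1",(275,142),.09),("c2",(357,205),.09),("tape",(301,212),.048),("jar",(261,160),.085),("carton",(368,213),.1),("carton",(485,228),.1),("carton",(397,247),.1)):print(n,ray(c,uv,z).round(3))
print("button side",ray(d,(347,193),.1).round(3))
print(w["tool_from_camera"].round(3),w["fovy"])
E
```

```text
knobtop [ 0.52  -0.201  0.13 ]
button [0.53  0.033 0.1  ]
c1 [ 0.564 -0.271  0.09 ]
c2 [0.588 0.112 0.09 ]
tape [0.668 0.006 0.048]
jar [ 0.644 -0.212  0.085]
carton [0.599 0.16  0.1  ]
carton [0.453 0.344 0.1  ]
carton [0.63  0.277 0.1  ]
button side [0.535 0.039 0.1  ]
[[-0.    -0.958 -0.287  0.085]
 [ 1.    -0.     0.    -0.   ]
 [-0.    -0.287  0.958 -0.179]
 [ 0.     0.     0.     1.   ]] 70.49705144058002
```

View pics/w0.png

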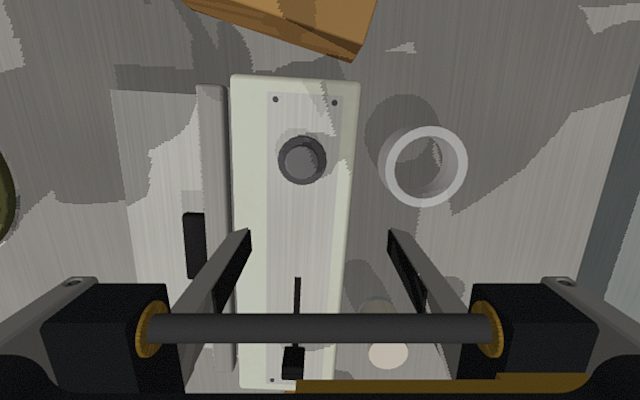

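The wrist view shows the button cap at (302,160), the front end of the slot at (298,278), the knob at about (293,362) and the housing's button-end top edge from (231,75) to (359,84). The tape is at (426,166) and the carton is beyond the housing end.

Run:
```python
from cell import bot,eyes
from h import *
s=bot.observe();w=eyes.read_camera("wrist");c=eyes.read_camera("scene")
for z in(.095,.1,.105,.11,.115):print(z,ray(w,(302,159),z,s).round(4),ray(c,(354,178),z).round(4))
p=lambda u,v,z:print((u,v),ray(w,(u,v),z,s).round(4))
p(298,278,.09);p(293,362,.13);p(231,75,.09);p(359,84,.09);p(241,388,.09);p(275,99,.09);p(335,102,.09);p(272,380,.09)
a=w["color"];m=(a.max(2)<60);print([ (r,np.flatnonzero(m[r,260:330])[[0,-1]]+260) for r in range(344,384,3) if m[r,260:330].any()])
```

```text
0.095 [0.5322 0.0399 0.095 ] [0.5243 0.0262 0.095 ]
0.1 [0.5325 0.0406 0.1   ] [0.5297 0.0325 0.1   ]
0.105 [0.5328 0.0414 0.105 ] [0.5352 0.0389 0.105 ]
0.11 [0.5331 0.0422 0.11  ] [0.5406 0.0452 0.11  ]
0.115 [0.5334 0.043  0.115 ] [0.5461 0.0515 0.115 ]
(298, 278) [ 0.5247 -0.1025  0.09  ]
(293, 362) [ 0.52   -0.1859  0.13  ]
(231, 75) [0.4651 0.12   0.09  ]
(359, 84) [0.5884 0.1119 0.09  ]
(241, 388) [ 0.4435 -0.2732  0.09  ]
(275, 99) [0.5064 0.0982 0.09  ]
(335, 102) [0.5654 0.0954 0.09  ]
(272, 380) [ 0.4863 -0.2592  0.09  ]
[(344, array([293, 297])), (347, array([285, 303])), (350, array([284, 304])), (353, array([284, 303])), (356, array([284, 303])), (359, array([283, 303])), (362, array([283, 303])), (365, array([282, 303])), (368, array([282, 303])), (371, array([282, 302])), (374, array([282, 302])), (377, array([282, 302]))]
```

```bash
python3 -m handwheel '[[[-40,-6,0],[0,0,0.058],1],[[-80,-12,0],[0,0,0.058],1],[[-120,-18,0],[0,0,0.058],1],[[-160,-24,0],[0,0,0.058],1],[[-200,-30,0],[0,0,0.058],1],[[-239,-33,0],[0,0,0.058],1],[[-239,-33,0],[0,0,0.058],1],[[-239,-33,0],[0,0,0.058],1]]' 20
python3 - <<'E'
from cell import bot,eyes
from h import *
s=bot.observe();w=eyes.read_camera("wrist");print(s["clock"],s["tool_pos"],s["eef_rot"],s["contact_force"],s["width"])
cv2.imwrite("pics/w1.png",w["color"][...,::-1]);print("tip proj",proj(w,s["tool_pos"],s))
E
```

```text
clock: 1.02
tool_pos: [0.5165, -0.2405, 0.2051]
eef_rot: [-180.0, -0.0, 86.5]
contact_force: [0.2, 0.2, -0.4]
width: 0.0441
1.0167 [ 0.51646658 -0.24054686  0.2050901 ] [-1.79972490e+02 -1.53422411e-02  8.65064554e+01] [ 0.16103435  0.23884632 -0.41452964] 0.04406599235061695
tip proj [319.5 241.2]
```

View pics/w1.png

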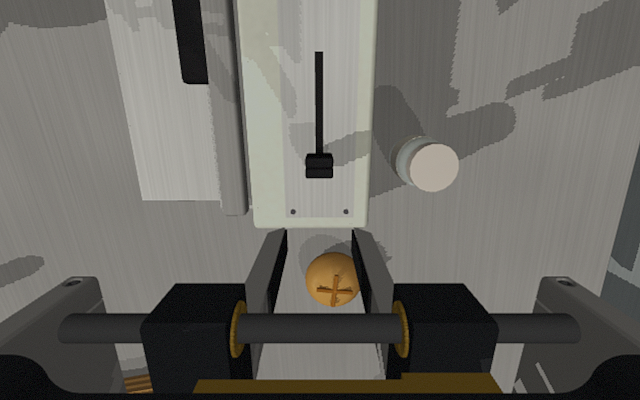

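The knob is at (306–333, 153–179), in line with the tool. The housing's off end is at row ~225. The bread roll is just beyond it at (333,278) and low, and the jar is at (434,167).

Run:
```python
from cell import bot,eyes
from h import *
s=bot.observe();w=eyes.read_camera("wrist")
a=w["color"];print(a[148:184:2,320].max(1))
O=np.array([.5159,-.0782,0]);t=s["eef_rot"];Rt=R.from_euler("xyz",t,degrees=True).as_matrix()
for n,uv,z in(("knobrear top",(319.5,179),.13),("rear",(319.5,167),.13),("front top",(319.5,153),.13),("L",(306,170),.13),("R",(333,170),.13),("slot end",(319,52),.09),("screwL",(292,212),.09),("hous L",(254,226),.09),("hous R",(366,226),.09)):
    p=ray(w,uv,z,s);print(n,p.round(4),"tool mm",(Rt.T@(p-s["tool_pos"])*1000).round(1))
```

```text
[ 17  17  18  14  12  11  29  26  27  27  24  23  32  32  27  17 157 166]
knobrear top [ 0.5185 -0.2124  0.13  ] tool mm [26.9  0.2 75.2]
rear [ 0.5192 -0.2012  0.13  ] tool mm [38.   0.2 75.2]
front top [ 0.5199 -0.1886  0.13  ] tool mm [50.7  0.2 75.2]
L [ 0.5067 -0.2033  0.13  ] tool mm [ 35.3 -12.1  75.2]
R [ 0.5313 -0.2047  0.13  ] tool mm [35.2 12.5 75.2]
slot end [ 0.5248 -0.0994  0.09  ] tool mm [140.   -0.2 115.3]
screwL [ 0.4856 -0.2569  0.09  ] tool mm [-19.5 -30.  115.2]
hous L [ 0.4417 -0.2709  0.09  ] tool mm [-36.1 -73.  115.2]
hous R [ 0.5668 -0.2783  0.09  ] tool mm [-36.2  52.3 115.2]
```

```bash
python3 -m handwheel '[[[0,0,0],[0,0,0],1],[[0,0,20],[0,0,0],1],[[0,0,45],[0,0,0],1],[[0,0,70],[0,0,0],1],[[0,0,85],[0,0,0],1],[[0,0,95],[0,0,0],1],[[0,0,95],[0,0,0],1],[[0,0,95],[0,0,0],1]]'
python3 -m handwheel '[[[3,0,0],[0,0,0],1],[[6,0,0],[0,0,0],1],[[9,0,0],[0,0,0],1],[[11,0,0],[0,0,0],1],[[13,0,0],[0,0,0],1],[[14,0,0],[0,0,0],1],[[15,0,0],[0,0,0],1],[[15,0,0],[0,0,0],1]]'
```

```text
clock: 1.78
tool_pos: [0.5174, -0.2385, 0.111]
eef_rot: [180.0, 0.0, 86.7]
contact_force: [-0.7, -0.1, -0.2]
width: 0.0005
clock: 2.45
tool_pos: [0.5179, -0.2239, 0.1105]
eef_rot: [180.0, 0.0, 86.7]
contact_force: [-0.9, -0.2, -0.3]
width: 0.0002
```

```bash
python3 -m handwheel '[[[0.5,0,0],[0,0,0],1],[[1,0,0],[0,0,0],1],[[1.5,0,0],[0,0,0],1],[[2,0,0],[0,0,0],1],[[2.5,0,0],[0,0,0],1],[[3,0,0],[0,0,0],1],[[3,0,0],[0,0,0],1],[[3,0,0],[0,0,0],1]]'
python3 -m handwheel '[[[0.5,0,0],[0,0,0],1],[[1,0,0],[0,0,0],1],[[1.5,0,0],[0,0,0],1],[[2,0,0],[0,0,0],1],[[2.5,0,0],[0,0,0],1],[[3,0,0],[0,0,0],1],[[3,0,0],[0,0,0],1],[[3,0,0],[0,0,0],1]]'
python3 -m handwheel '[[[0.5,0,0],[0,0,0],1],[[1,0,0],[0,0,0],1],[[1.5,0,0],[0,0,0],1],[[2,0,0],[0,0,0],1],[[2.5,0,0],[0,0,0],1],[[3,0,0],[0,0,0],1],[[3,0,0],[0,0,0],1],[[3,0,0],[0,0,0],1]]'
```

```text
clock: 3.12
tool_pos: [0.518, -0.2211, 0.1105]
eef_rot: [180.0, 0.0, 86.7]
contact_force: [-0.1, -1.1, 0.5]
width: 0.0006
clock: 3.78
tool_pos: [0.5182, -0.2186, 0.1106]
eef_rot: [180.0, 0.1, 86.7]
contact_force: [-1.2, -6.2, 0.7]
width: 0.0006
clock: 4.45
tool_pos: [0.5184, -0.2147, 0.1104]
eef_rot: [-180.0, -0.0, 86.7]
contact_force: [-0.5, -1.0, 0.4]
width: 0.0004
```

```bash
python3 -m handwheel '[[[0.5,0,0],[0,0,0],1],[[1,0,0],[0,0,0],1],[[1.5,0,0],[0,0,0],1],[[2,0,0],[0,0,0],1],[[2,0,0],[0,0,0],1],[[2,0,0],[0,0,0],1],[[2,0,0],[0,0,0],1],[[2,0,0],[0,0,0],1]]'
python3 -m handwheel '[[[0.5,0,0],[0,0,0],1],[[1,0,0],[0,0,0],1],[[1.5,0,0],[0,0,0],1],[[2,0,0],[0,0,0],1],[[2,0,0],[0,0,0],1],[[2,0,0],[0,0,0],1],[[2,0,0],[0,0,0],1],[[2,0,0],[0,0,0],1]]'
python3 - <<'E'
from cell import bot,eyes
from h import *
s=bot.observe();w=eyes.read_camera("wrist");c=eyes.read_camera("scene")
a=c["color"][90:210,250:410];b=w["color"][60:220,240:400]
v=np.hstack([cv2.resize(a,(533,400),interpolation=2)[:,:400],cv2.resize(b,(400,400))])
cv2.imwrite("pics/w2.png",v[...,::-1]);print(s["contact_force"],s["tool_pos"])
E
```

```text
clock: 5.12
tool_pos: [0.5185, -0.213, 0.1104]
eef_rot: [-180.0, -0.0, 86.7]
contact_force: [0.6, 0.3, 0.1]
width: 0.0005
clock: 5.78
tool_pos: [0.5186, -0.2111, 0.1105]
eef_rot: [180.0, 0.0, 86.7]
contact_force: [0.8, -1.4, 0.9]
width: 0.0004
[ 0.78513523 -1.4426714   0.87734026] [ 0.51861295 -0.21107495  0.11045614]
```

View pics/w2.png

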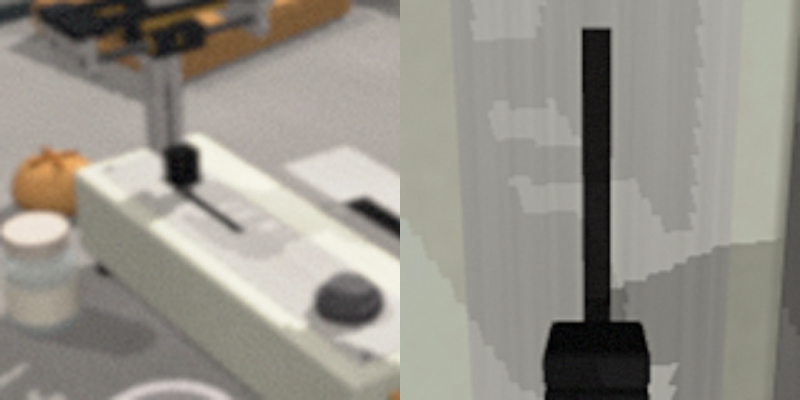

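The left crop shows the finger just behind the knob. In the right crop (wrist) the slot end is at image row ~71 and the knob's lower front edge at row ~189, so I can work out the lever value.

```bash
cat > q.py <<'E'
from cell import bot,eyes
from h import *
s=bot.observe();w=eyes.read_camera("wrist")
a=w["color"].max(2);Rt=R.from_euler("xyz",s["eef_rot"],degrees=True).as_matrix()
m=(a[:,309:331]<70)
wid=m.sum(1);r=np.flatnonzero(wid>=20);front=r[r>60][0]
sl=np.flatnonzero((a[:,319]<70)); sl=sl[sl>15][0]
X=lambda v,z:(Rt.T@(ray(w,(319.5,v),z,s)-s["tool_pos"]))[0]*1000
xs,xf=X(sl,.09),X(front,.098)
print("rows",sl,front,"slot end x",xs,"knob front x",xf,"q from slot",xf-xs-19+115,"gap tip-knob",xf-20-8,"F",s["contact_force"].round(2),s["tool_pos"].round(4))
E
python3 q.py
```

```text
rows 72 189 slot end x 110.53429452072486 knob front x 34.05368011375584 q from slot 19.51938559303099 gap tip-knob 6.0536801137558385 F [0.36 0.08 0.72] [ 0.5186 -0.211   0.1104]
```

First click confirmed: lever reads about 19.5 mm, and the tip is about 6 mm behind the knob.

```bash
python3 -m handwheel '[[[1,0,0],[0,0,0],1],[[2,0,0],[0,0,0],1],[[3,0,0],[0,0,0],1],[[4,0,0],[0,0,0],1],[[5,0,0],[0,0,0],1],[[6,0,0],[0,0,0],1],[[6,0,0],[0,0,0],1],[[6,0,0],[0,0,0],1]]'
python3 -m handwheel '[[[0.5,0,0],[0,0,0],1],[[1,0,0],[0,0,0],1],[[1.5,0,0],[0,0,0],1],[[2,0,0],[0,0,0],1],[[2.5,0,0],[0,0,0],1],[[3,0,0],[0,0,0],1],[[3,0,0],[0,0,0],1],[[3,0,0],[0,0,0],1]]'
python3 -m handwheel '[[[0.5,0,0],[0,0,0],1],[[1,0,0],[0,0,0],1],[[1.5,0,0],[0,0,0],1],[[2,0,0],[0,0,0],1],[[2.5,0,0],[0,0,0],1],[[3,0,0],[0,0,0],1],[[3,0,0],[0,0,0],1],[[3,0,0],[0,0,0],1]]'
python3 -m handwheel '[[[0.5,0,0],[0,0,0],1],[[1,0,0],[0,0,0],1],[[1.5,0,0],[0,0,0],1],[[2,0,0],[0,0,0],1],[[2.5,0,0],[0,0,0],1],[[3,0,0],[0,0,0],1],[[3,0,0],[0,0,0],1],[[3,0,0],[0,0,0],1]]'
python3 q.py
```

```text
clock: 6.6
tool_pos: [0.5189, -0.2051, 0.1105]
eef_rot: [-180.0, 0.0, 86.7]
contact_force: [-0.5, 0.4, 0.3]
width: 0.0005
clock: 7.27
tool_pos: [0.5191, -0.2026, 0.1106]
eef_rot: [180.0, 0.1, 86.7]
contact_force: [-1.0, -6.1, 1.7]
width: 0.0008
clock: 7.93
tool_pos: [0.5193, -0.1988, 0.1104]
eef_rot: [180.0, -0.0, 86.7]
contact_force: [0.2, -1.6, 1.0]
width: 0.0006
clock: 8.6
tool_pos: [0.5195, -0.196, 0.1104]
eef_rot: [-180.0, -0.0, 86.7]
contact_force: [0.8, 0.2, 0.2]
width: 0.0006
rows 96 188 slot end x 95.84356345308669 knob front x 34.78018862791588 q from slot 34.93662517482919 gap tip-knob 6.7801886279158765 F [0.83 0.19 0.23] [ 0.5195 -0.196   0.1104]
```

Second click. The same pattern again for the third.

```bash
python3 -m handwheel '[[[1,0,0],[0,0,0],1],[[2,0,0],[0,0,0],1],[[3,0,0],[0,0,0],1],[[4,0,0],[0,0,0],1],[[5,0,0],[0,0,0],1],[[6,0,0],[0,0,0],1],[[7,0,0],[0,0,0],1],[[7,0,0],[0,0,0],1]]'
python3 -m handwheel '[[[0.5,0,0],[0,0,0],1],[[1,0,0],[0,0,0],1],[[1.5,0,0],[0,0,0],1],[[2,0,0],[0,0,0],1],[[2.5,0,0],[0,0,0],1],[[3,0,0],[0,0,0],1],[[3,0,0],[0,0,0],1],[[3,0,0],[0,0,0],1]]'
python3 -m handwheel '[[[0.5,0,0],[0,0,0],1],[[1,0,0],[0,0,0],1],[[1.5,0,0],[0,0,0],1],[[2,0,0],[0,0,0],1],[[2.5,0,0],[0,0,0],1],[[3,0,0],[0,0,0],1],[[3,0,0],[0,0,0],1],[[3,0,0],[0,0,0],1]]'
python3 -m handwheel '[[[0.5,0,0],[0,0,0],1],[[1,0,0],[0,0,0],1],[[1.5,0,0],[0,0,0],1],[[2,0,0],[0,0,0],1],[[2.5,0,0],[0,0,0],1],[[2.5,0,0],[0,0,0],1],[[2.5,0,0],[0,0,0],1],[[2.5,0,0],[0,0,0],1]]'
python3 q.py
```

```text
clock: 9.32
tool_pos: [0.5199, -0.1891, 0.1105]
eef_rot: [180.0, 0.0, 86.7]
contact_force: [-0.7, -0.7, -0.2]
width: 0.0005
clock: 9.98
tool_pos: [0.52, -0.1867, 0.1106]
eef_rot: [180.0, 0.1, 86.7]
contact_force: [-0.6, -5.7, 0.1]
width: 0.0006
clock: 10.65
tool_pos: [0.5203, -0.1828, 0.1104]
eef_rot: [180.0, -0.0, 86.7]
contact_force: [0.1, -0.2, 0.3]
width: 0.0004
clock: 11.32
tool_pos: [0.5204, -0.1805, 0.1104]
eef_rot: [-180.0, -0.0, 86.7]
contact_force: [0.1, -0.1, -0.0]
width: 0.0005
rows 121 187 slot end x 79.80708457599403 knob front x 35.50602925675888 q from slot 51.69894468076485 gap tip-knob 7.506029256758879 F [ 0.06 -0.14 -0.02] [ 0.5204 -0.1805  0.1104]
```

Third click: lever about 51.7 mm, no contact force. I back off, rise and go over the button.

```bash
python3 -m handwheel '[[[-8,0,0],[0,0,0],1],[[-10,0,-15],[0,0,0],1],[[-10,0,-35],[0,0,0],1],[[-10,0,-60],[0,0,0],1],[[-10,0,-60],[0,0,0],1],[[15,0,-60],[0,0,0],1],[[45,0,-60],[0,0,0],1],[[75,0,-60],[0,0,0],1]]'
python3 -m handwheel '[[[30,0,0],[0,0,0],1],[[60,0,0],[0,0,0],1],[[90,0,0],[0,0,0],1],[[115,0,0],[0,0,0],1],[[135,0,0],[0,0,0],1],[[147,0,0],[0,0,0],1],[[147,0,0],[0,0,0],1],[[147,0,0],[0,0,0],1]]'
python3 - <<'E'
from cell import bot,eyes
from h import *
s=bot.observe();c=eyes.read_camera("scene");d=eyes.read_camera("side")
v=np.hstack([cv2.resize(x["color"][y0:y0+130,x0:x0+130],(400,400)) for x,x0,y0 in((c,270,100),(d,290,110))])
cv2.imwrite("pics/b.png",v[...,::-1]);print(s["tool_pos"],s["contact_force"])
for n,x in(("scene",c),("side",d)):print(n,"tip",proj(x,s["tool_pos"]),"below at .1",proj(x,[*s["tool_pos"][:2],.103]))
E
```

```text
clock: 12.03
tool_pos: [0.5245, -0.1055, 0.1701]
eef_rot: [-180.0, 0.0, 86.6]
contact_force: [0.3, -0.4, -0.4]
width: 0.0006
clock: 12.7
tool_pos: [0.5333, 0.0406, 0.1702]
eef_rot: [-180.0, 0.0, 86.7]
contact_force: [0.2, -0.7, -0.0]
width: 0.0005
[0.53328033 0.04057317 0.17021353] [ 0.20913254 -0.73653579 -0.02440839]
scene tip [355.6 153.3] below at .1 [355.1 178.8]
side tip [349.3 168.9] below at .1 [347.6 192.5]
```

View pics/b.png

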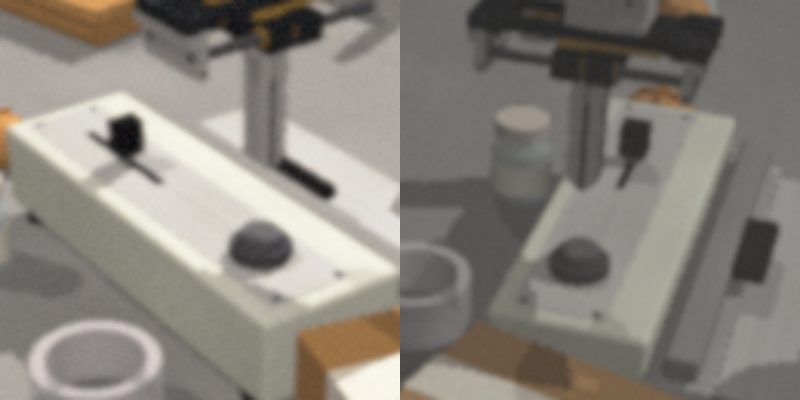

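The tip is directly over the button: the button is at about (355,180) in scene and (348,194) in side, matching the projected tip. The knob is well back. I press down in steps.

```bash
python3 -m handwheel '[[[0,0,20],[0,0,0],1],[[0,0,40],[0,0,0],1],[[0,0,52],[0,0,0],1],[[0,0,58],[0,0,0],1],[[0,0,60],[0,0,0],1],[[0,0,62],[0,0,0],1],[[0,0,62],[0,0,0],1],[[0,0,62],[0,0,0],1]]'
python3 -m handwheel '[[[0,0,1],[0,0,0],1],[[0,0,2],[0,0,0],1],[[0,0,3],[0,0,0],1],[[0,0,4],[0,0,0],1],[[0,0,4],[0,0,0],1],[[0,0,4],[0,0,0],1],[[0,0,4],[0,0,0],1],[[0,0,4],[0,0,0],1]]'
```

```text
clock: 13.47
tool_pos: [0.5337, 0.0407, 0.1093]
eef_rot: [179.9, 0.0, 86.7]
contact_force: [-1.7, -1.4, 3.1]
width: 0.0004
clock: 14.13
tool_pos: [0.5339, 0.0409, 0.106]
eef_rot: [179.9, 0.0, 86.7]
contact_force: [-5.3, -4.2, 17.8]
width: 0.0002
```

```bash
python3 -m handwheel '[[[0,0,0.5],[0,0,0],1],[[0,0,1],[0,0,0],1],[[0,0,1],[0,0,0],1],[[0,0,1],[0,0,0],1],[[0,0,1],[0,0,0],1],[[0,0,1],[0,0,0],1],[[0,0,1],[0,0,0],1],[[0,0,1],[0,0,0],1]]'
python3 -m handwheel '[[[0,0,-4],[0,0,0],1],[[0,0,-8],[0,0,0],1],[[0,0,-15],[0,0,0],1],[[0,0,-30],[0,0,0],1],[[0,0,-50],[0,0,0],1],[[0,0,-80],[0,0,0],1],[[0,0,-100],[0,0,0],1],[[0,0,-100],[0,0,0],1]]'
python3 - <<'E'
from cell import bot,eyes
from h import *
s=bot.observe();c=eyes.read_camera("scene");w=eyes.read_camera("wrist")
v=np.hstack([cv2.resize(c["color"][100:230,270:400],(400,400)),cv2.resize(w["color"],(400,250))[np.r_[0:250,[0]*150]]])
cv2.imwrite("pics/e.png",v[...,::-1]);print(s["tool_pos"],s["contact_force"])
E
```

```text
clock: 14.8
tool_pos: [0.534, 0.0409, 0.1058]
eef_rot: [179.8, 0.0, 86.7]
contact_force: [-8.3, -3.7, 26.5]
width: 0.0005
clock: 15.47
tool_pos: [0.5345, 0.0413, 0.2076]
eef_rot: [179.7, -0.0, 86.7]
contact_force: [-0.6, 0.2, 0.5]
width: 0.0007
[0.53450729 0.04131791 0.20763091] [-0.55760223  0.23717589  0.5401501 ]
```

View pics/e.png

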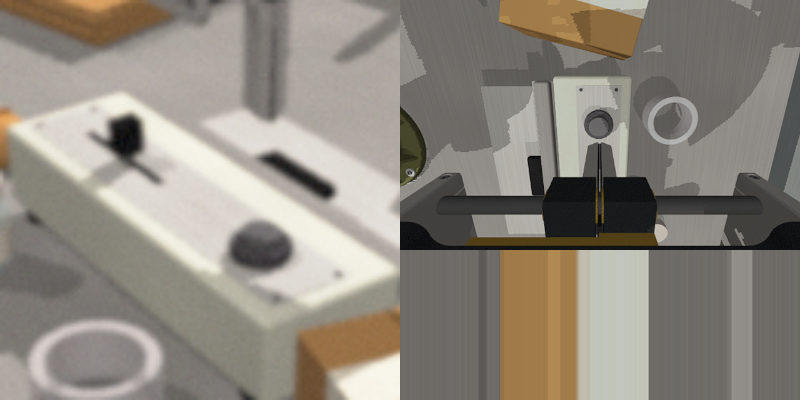

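The button is back up at (262,245) in the crop. The knob hasn't moved from (125,135), the surrounding things look unmoved and the tool is clear. Handing in.

```bash
python3 -c "
from cell import bot;print(bot.hand_in())"
```

```text
the job is handed in; nothing more can be done
None
```

The lever is on the third click, and the start button was pressed fully in afterwards and let go. I handed the job in at about 15.6 s of the 48 s allowed.

- **Lever:** I pushed it with the shut fingertips, without gripping. Each of the three ridges gave a peak of about 6 N and then a drop to almost nothing. After each click the camera put the lever at about 19.5, 34.9 and 51.7 mm (rests at 20, 36 and 52 mm). At the end the tip was about 7.5 mm behind the knob and not touching it.
- **Button:** I pressed until it stopped. The last 1 mm of commanded travel raised the force from 18 to 26.5 N with only 0.2 mm of movement. That included up to about 8 N sideways. The camera rays had put the button top at about 0.104 m, but by touch it was nearer 0.11 m.
- **Last checks:** The final pictures showed the knob where it was before the press, the button up and the carton and tape looking unmoved. The force on the tool was back to noise, with the tip about 0.1 m above the button. The jar and bread roll were only partly in view in the last pictures. I judged the lever's final position by eye only and did not measure it again after the press.

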